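# Set the warming tray's slack end stop to its mark and slide the biscuit tin home

## Robot

A 7-joint arm with a two-finger parallel gripper is mounted at the origin on the work surface. World frame = base frame: x ahead of the robot, y to its left, z up, the work surface at z = 0. Lengths are in mm, angles in rad, forces in N, time in s.
With the tool pointing down it reaches from about 400 to 875 mm from the base axis. Payload 4.4 kg.
Tool frame: the origin (TCP) lies at the very end of the fingers, on their centre line; the grasp point (between the pads) lies ctrl.grip_depth behind it (ctrl.grip_depth is the distance from the TCP to the grasp point, in mm); y points along the fingers, x is the direction in which the jaws open and shut, and the axes are right-handed (so a half turn about y gives the same grasp; the last joint's range is limited). The gripper opens to 85 mm and grips with 20 to 120 N. Pads are 22 mm wide; open, the fingers measure 114 mm over their backs; the gripper's body (76 mm by 85 mm) begins 54 mm behind the grasp point. The pads swing forward as they close: fully open they stand 13 mm farther back than shut.
Start: joints at [1.195, 0.628, 0.038, 1.517, -0.027, 0.996, -0.02], TCP at [198.192, -619.062, 231.313] pointing down, gripper open.
Joint ranges: [-3.06, 3.06], [-0.37, 2.12], [-1.25, 1.32], [0.18, 2.47], [-1.1, 4.24], [0.23, 1.98], [-2.94, 2.94]. Speed limits (rad/s): [2.57, 2.57, 3.14, 3.14, 3.14, 3.14, 3.14].

## Interface

Orientations are given as [roll, pitch, yaw] about the fixed x, y, z axes, in that order (R = Rz(yaw) Ry(pitch) Rx(roll)).
In Python, from cell import ctrl gives the robot as it stands.
- The arm moves only by the tool apply_moves, never from a script. Its argument "motion" is a list of rows, each a list of 5 numbers: the shift along the tool's x, y, z in cm, then the turn about the tool's y in rad, then the finger opening in cm, from 0 to 8.54. In form: [[tx, ty, tz, roll, hand], ...]. A call has 1 to 20 rows; each row is the pose to reach, as a shift and turn from the pose commanded when the call began, along the tool's axes at that moment; what a row does not reach only later rows make up. A row lasts 1/8 s, in which the tool goes at most 62.5 mm and 10.7 degrees, less where a joint would pass 70% of its speed; a pose out of reach is approached as far as the arm can. A call with a gripper value outside its range is refused whole. The fingers move at their own pace and stop on an object; the grip force is fixed at half the most. Time passes only in rows, so rows that repeat a pose let the fingers close. It gives the time, the measured TCP pose, the force and the opening at its end, in the units of the state.
- ctrl.read_state(): the state, without advancing time (a new reading comes with each control period).
- ctrl.get_image(name): name is "scene" or "side" or "wrist"; returns a dict with "image" (480x640x3 uint8, red, green, blue), "vfov" (degrees; the focal length in pixels is half the picture's height over the tangent of half this angle, whatever the lens; pixels are square), "cx", "cy" (the principal point, pixels), "extrinsics" (4x4, takes a point from world to camera coordinates); the wrist camera has in their place "tool_from_camera" (4x4, takes a point from camera to tool coordinates, whose origin is the TCP and whose axes are the tool frame's). Camera axes: x right, y up, looking along -z (the intrinsics and any distortion apply to the point x, -y, -z); pixel columns grow to the right and rows downward; lengths in mm; the calibration is good to about 2 mm. The wrist camera is an equidistant fisheye: a pixel r from the principal point sees the ray r / f radians off the axis. A picture is of the moment at which its call begins: read the wrist's pose just before it. There is no depth.
- ctrl.finish_job(): hands the job in, once; it reports no verdict.
Trained networks look in a picture, given as the dict that the camera call returned (one of the last four; its "shot" number tells which), for a name from the list of things; names that differ only in an ending like _2 or _b are one class to them, and where a whole thing is asked for, a point or a joint stands for the part that bears it (a point fixed in the world has none). Each returns a list of dicts, best first, with "confidence" (0 to 1); they miss things now and then, are a little off and sometimes report something else, mostly with a low value. They report only what shows in the picture. A call takes as long as a camera call.
- ctrl.search_frame(picture, query): "location" ([x, y, z] in mm, in world coordinates, good to about 4 mm: the middle of the surface that is visible of it).
- ctrl.mark_of(picture, query): "location" ([x, y, z] in mm, in world coordinates, good to about 4 mm: a listed point, or the origin of a listed thing).
The state is a dict: "clock": time; "qpos": joint angles; "qd": joint speeds; "tau": joint torques, N m; "eef_pos": TCP position; "tool_rot": TCP orientation; "force": force on the tool from outside, world axes, zero at the start; "torque": the same for the moment, N m; "width": finger opening in mm.
Only numpy, scipy, OpenCV 4.12 (cv2) and the standard library are available. Lean on these libraries where they do the work, as an engineer would, in place of code of your own. Each camera call takes 0.05 s, during which the arm holds its last target.

## Task

Using only the wooden handle, draw the warming tray's end stop back until it lies a good centimetre or two past the black mark on the rail, then bring it up to the mark moving towards the tin, so that its slack is taken up, and let go of the handle with the stop on the mark. Then nudge the round biscuit tin against the tray's rail and push it along the rail, standing on the tray all the way, until it rests against the stop over the round heating disc, with the stop still on its mark and its slack still taken up. Do not touch the stop itself, and leave everything else on the sideboard alone.

Things in the scene. Friction and masses are not known exactly. Their poses are not given: they have to be found in the camera images.
- tray: Fixed warming tray, slab 160 (x) x 540 (y) x 14 thick. Origin: centre of its underside, z up, y its long axis: the handle is at the -y end, the tin at the +y end; all heights here are from this underside. A wooden rail, 12 thick, runs along the whole far edge: inner face at x = +60, top at height 54. Rail and top are smooth (friction with the tin about 0.2 and 0.35). Position and yaw vary.
- mark (a point): Middle of the black line, 3 wide, across the rail's top (tray x +66, height 54); axes as the tray. The flat flush heating disc (dark steel, 100 dia) goes with it: disc centre 50 to +y of the mark, at tray x +10. Mark and disc lie elsewhere along the tray each time but do not move in use.
- stop: Aluminium end stop, slides only along tray y (friction 1.5 N). Origin: in the plane of its upright face to the tin (+y), height 0; axes as the tray; on the mark its y equals the mark's. Plate tray x -30 to +50, 12 thick, top at height 65, thin pointer over the rail flush with the face; low hoop (top 30) behind it, 72 deep from the face. Starts 40 to 115 beyond the mark, on the tin's side.
- slide: The stop's carrier, slides only along tray y (-238 to -58), needs 14 N, stays where left. Origin: under its handle, height 0; axes as the tray. Its dog lies in the stop's hoop with 18 lost motion: pushing the stop to +y, its origin is 109 to -y of the stop's; pulling it to -y, 127. In between the stop does not follow.
- handle (a point): In the carrier's handle: upright wooden bar, 60 along tray x (-20 to +40), 20 thick along y, height 35 to 89 (this point at 64), straight above slide at tray x +10, on a steel block 70 x 55 with its top at height 35; a 18 wide steel arm (top 42) leads from the block to the stop.
- tin: Round closed aluminium biscuit tin standing on the tray, 100 dia x 65 high, 0.2 to 0.45 kg, too wide to grasp. Origin: centre of its underside; yaw arbitrary. Against the rail its centre is at tray x +10; against the stop it is 50 to +y of the stop's origin. Starts at the +y end (tray y 150 to 190), 8 to 22 off the rail.
- saucer_a: White ceramic saucer, 100 dia x 14, in front of the tray; bystander. Origin: centre of its underside.
- saucer_b: Another such saucer, 100 dia x 14, in front of the tray; bystander. Origin: centre of its underside.
- saucer_c: Third such saucer, 100 dia x 14, behind the tray's rail; bystander. Origin: centre of its underside.
- candy_dish: Green glass candy dish, 110 dia x 50, behind the tray's rail; bystander. Origin: centre of its underside.
- mould: Wooden maamoul mould, 166 x 72 x 30, round head towards its own +y, in front of the tray; bystander. Origin: on its underside, between handle and head.
- trivet: Square cork trivet 170 x 170 x 10 at the left, carrying the tong; bystander. Origin: centre of its underside.
- tong: Stainless serving tong, V shape, 162 long, 12 thick, lying on the trivet; bystander. Origin: on its underside, middle of its length.

How it is judged:
By the outcome, as a careful person would: the job done as asked, in the order asked, and still so for the second after the job is handed in, with the robot touching nothing.
It also fails if it takes over 59 s, if anything falls off the work surface, if the arm or the gripper's body presses on something with over 40 N, if the wrist force passes 120 N, or if a joint passes its speed limit or range.

## Working session

There is one attempt and no reset: what is moved stays moved. The work goes in short steps, Python scripts to look and compute and a tool call to move; the robot and the scene stay as the last step left them, time stands still between calls to the robot, and variables do not carry over. Pictures are saved under pics/ and viewed, and the job is handed in when it is done.

Besides the shell and the picture viewer there is one more tool, called as name(argument=value, ...), one argument or row to a line, values as JSON. apply_moves: Moves the arm, as the interface text tells. Its arguments: {"type":"object","properties":{"motion":{"type":"array","items":{"type":"array","items":{"type":"number"}}}},"required":["motion"]}

```bash
ls; mkdir -p pics
cat > h.py <<'E'
import numpy as np, cv2
from cell import ctrl
def save(p,n): cv2.imwrite('pics/'+n+'.png', cv2.cvtColor(p['image'],cv2.COLOR_RGB2BGR))
E
python3 - <<'E'
from h import *
s=ctrl.read_state(); print({k:np.round(v,3) for k,v in s.items()}); 
try: print(ctrl.grip_depth)
except Exception as e: print(e)
for n in ('scene','side'):
    p=ctrl.get_image(n); save(p,n+'0')
    print(n,p['vfov'],p['cx'],p['cy'],np.round(p['extrinsics'],3).tolist(),p['shot'])
    for q in ('tray','mark','stop','slide','handle','tin','saucer_a','candy_dish','mould','tong'):
        print(q,[(np.round(d['location'],0).tolist(),round(d['confidence'],2)) for d in ctrl.mark_of(p,q)])
E
```

```text
pics
{'clock': np.float64(0.0), 'qpos': array([ 1.195,  0.629,  0.038,  1.518, -0.027,  0.996, -0.02 ]), 'qd': array([-0.001, -0.001, -0.001,  0.   , -0.   ,  0.   , -0.   ]), 'tau': array([ 0.0000e+00, -5.6341e+01,  1.2260e+00, -1.9345e+01,  1.1000e-02,
        1.0000e-02, -0.0000e+00]), 'eef_pos': array([ 197.995, -618.454,  230.394]), 'tool_rot': array([-1.571,  0.002, -1.261]), 'force': array([-0.8  ,  0.273,  0.724]), 'torque': array([-0.036, -0.024,  0.013]), 'width': np.float64(85.494)}
18.700000000000003
scene 52.528923291270495 314.81129342161637 235.34733623334657 [[0.268, 0.963, -0.016, -301.031], [-0.604, 0.18, 0.776, 240.022], [0.751, -0.198, 0.63, -1571.496], [0.0, 0.0, 0.0, 1.0]] 1
tray [([563.0, 29.0, 5.0], 0.91), ([710.0, 132.0, -5.0], 0.52)]
mark [([619.0, -32.0, 51.0], 0.69)]
stop [([562.0, 56.0, 3.0], 0.7)]
slide [([542.0, -64.0, 1.0], 0.66), ([588.0, 212.0, 14.0], 0.43)]
handle [([556.0, -70.0, 63.0], 0.75), ([709.0, 130.0, -3.0], 0.56)]
tin [([586.0, 211.0, 14.0], 0.88)]
saucer_a [([439.0, 248.0, -2.0], 0.94), ([708.0, 132.0, -2.0], 0.92), ([416.0, 48.0, -0.0], 0.55)]
candy_dish [([681.0, -96.0, -1.0], 0.58)]
mould [([387.0, -154.0, 2.0], 0.84)]
tong [([489.0, 510.0, 11.0], 0.74)]
side 54.63804024922592 318.96120737822025 251.91462245986628 [[-0.878, -0.478, -0.002, 556.691], [0.367, -0.676, 0.639, -140.598], [-0.307, 0.561, 0.769, -1102.727], [0.0, 0.0, 0.0, 1.0]] 2
tray [([556.0, 24.0, -0.0], 0.71)]
mark []
stop [([565.0, 58.0, -4.0], 0.69)]
slide [([546.0, -62.0, -5.0], 0.57), ([562.0, 60.0, -3.0], 0.25)]
handle [([559.0, -66.0, 67.0], 0.75)]
tin [([585.0, 210.0, 15.0], 0.59)]
saucer_a [([412.0, 51.0, -2.0], 0.78), ([442.0, 247.0, 1.0], 0.59)]
candy_dish [([684.0, -102.0, 0.0], 0.69), ([382.0, -152.0, -4.0], 0.33)]
mould [([383.0, -150.0, -5.0], 0.89)]
tong [([496.0, 510.0, 8.0], 0.98)]
```

View pics/scene0.png

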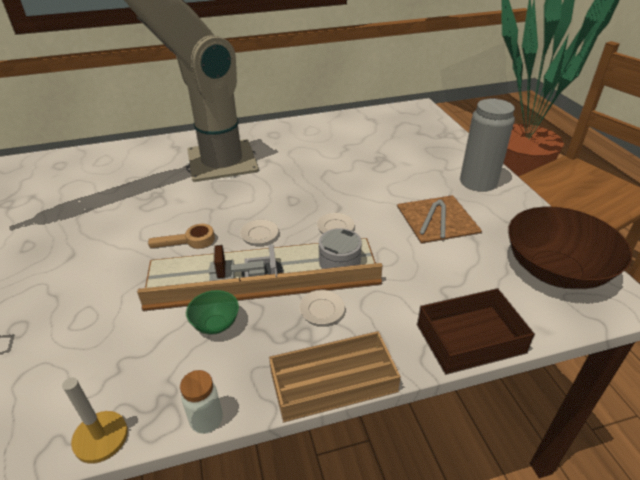

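View pics/side0.png

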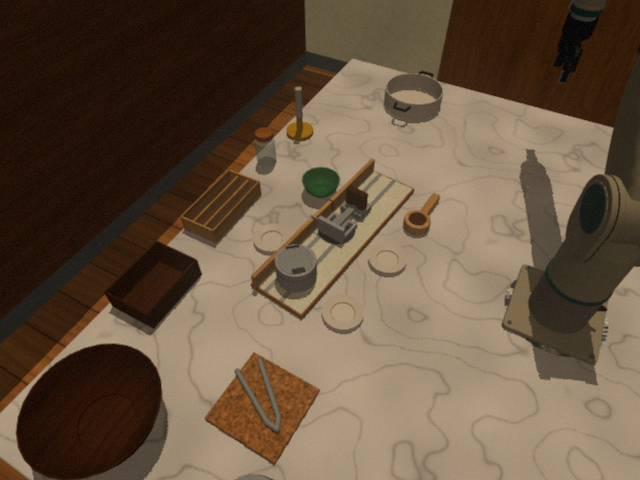

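Run:
```python
from h import *
for n,(a,b,c,d) in dict(scene0=(225,315,130,390),side0=(150,320,240,420)).items():
    i=cv2.imread(f'pics/{n}.png')[a:b,c:d]; i=cv2.resize(i,None,fx=3,fy=3,interpolation=cv2.INTER_CUBIC); cv2.imwrite(f'pics/{n}z.png',i)
```

```text
(no output)
```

View pics/scene0z.png

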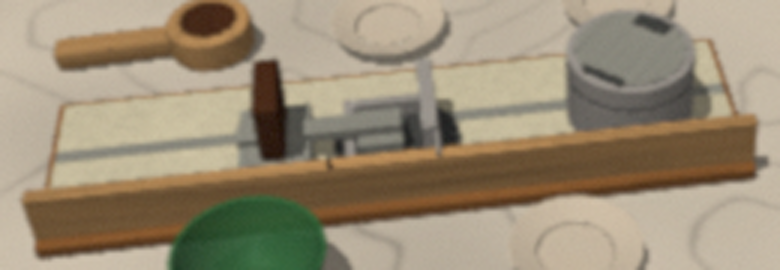

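View pics/side0z.png

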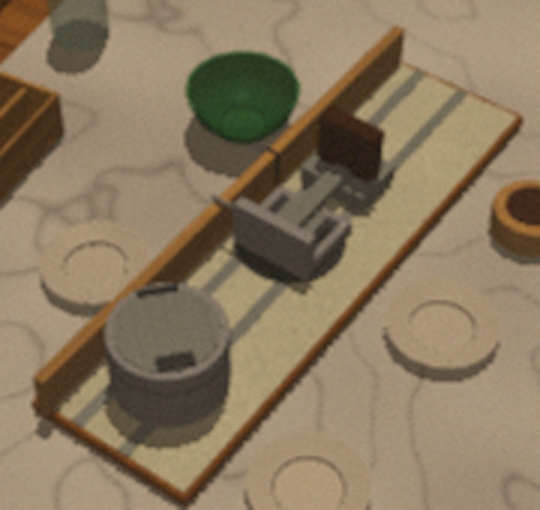

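```bash
cat >> h.py <<'E'
from scipy.optimize import least_squares
def proj(p,X):
    X=np.atleast_2d(X); E=np.array(p['extrinsics']); c=X@E[:3,:3].T+E[:3,3]
    f=240/np.tan(np.radians(p['vfov'])/2)
    return np.c_[p['cx']+f*c[:,0]/-c[:,2], p['cy']-f*c[:,1]/-c[:,2]]
def T(pose,L):
    L=np.atleast_2d(L).astype(float); c,s=np.cos(pose[2]),np.sin(pose[2])
    return np.c_[pose[0]+c*L[:,0]-s*L[:,1],pose[1]+s*L[:,0]+c*L[:,1],L[:,2]]
def inv(pose,W):
    W=np.atleast_2d(W).astype(float); c,s=np.cos(pose[2]),np.sin(pose[2]); d=W[:,:2]-pose[:2]
    return np.c_[c*d[:,0]+s*d[:,1],-s*d[:,0]+c*d[:,1]]
E
python3 - <<'E'
from h import *
A=ctrl.get_image('scene');B=ctrl.get_image('side')
def loc(ym,ys): return {'A':[(72,-270,54),(72,270,54),(-80,-270,14),(-80,270,14),(66,ym,54),(72,ys,56)],
 'B':[(66,-270,54),(72,270,54),(-80,270,14),(-80,-270,14),(66,ym,54),(72,ys,57)]}
oA=[(138.3,290),(382,265.7),(150.7,259.7),(367.3,238.7),(239.3,279),(276.7,275.7)]
oB=[(374,159.7),(252,276.7),(302,313.3),(413.7,189.3),(331.7,200.7),(312.7,216)]
def r(v):
    L=loc(v[3],v[4]); return np.r_[proj(A,T(v[:3],L['A']))-oA,proj(B,T(v[:3],L['B']))-oB].ravel()
s=least_squares(r,[560,27,0,-60,20],x_scale=[1,1,.01,1,1],loss='soft_l1')
print(np.round(s.x,4)); print(np.round(r(s.x).reshape(-1,2),1).tolist())
v=s.x[:3]
for n,w in dict(tin=(586,211),handle=(557.5,-68),slide=(544,-63),stop=(563,57),mark=(619,-32),candy=(682,-99),mould=(385,-152)).items(): print(n,inv(v,w).round(1))
E
```

```text
[ 5.550594e+02  2.987920e+01 -1.358000e-01 -5.208010e+01  2.928120e+01]
[[-1.3, 0.7], [0.6, -0.9], [-0.5, -1.7], [-0.3, -2.2], [-0.4, -0.9], [-0.8, -0.3], [-0.5, -0.4], [-1.7, -0.6], [-0.6, 4.3], [1.1, -0.1], [-0.8, 0.0], [-1.5, 0.3]]
tin [[  6.1 183.6]]
handle [[ 15.7 -96.6]]
slide [[  1.6 -93.5]]
stop [[ 4.2 27.9]]
mark [[ 71.7 -52.7]]
candy [[ 143.2 -110.5]]
mould [[-143.9 -203.2]]
```

```bash
cat >> h.py <<'E'
from scipy.spatial.transform import Rotation as R
def plan(cmd,target,yaw):
    """cmd=(x,y,z,yaw) commanded pose, tool x at yaw; returns tx,ty,tz cm, roll"""
    Rm=(R.from_euler('z',cmd[3])*R.from_euler('x',-np.pi/2)).as_matrix()
    d=Rm.T@(np.array(target)-np.array(cmd[:3]))/10
    return np.round(np.r_[d,-(yaw-cmd[3])],3)
def after(cmd,row):
    Rm=(R.from_euler('z',cmd[3])*R.from_euler('x',-np.pi/2)).as_matrix()
    return np.r_[np.array(cmd[:3])+10*Rm@np.array(row[:3]),cmd[3]-row[3]]
E
python3 - <<'E'
from h import *
print(plan((198.192,-619.062,231.313,-1.261),(550,-70,230),-1.707))
E
```

```text
[-41.567   0.131  50.245   0.446]
```

apply_moves(
  motion=[
    [-41.6,0.1,50.2,0.446,8.5],
    [-41.6,0.1,50.2,0.446,8.5],
    [-41.6,0.1,50.2,0.446,8.5],
    [-41.6,0.1,50.2,0.446,8.5],
    [-41.6,0.1,50.2,0.446,8.5],
    [-41.6,0.1,50.2,0.446,8.5],
    [-41.6,0.1,50.2,0.446,8.5],
    [-41.6,0.1,50.2,0.446,8.5],
    [-41.6,0.1,50.2,0.446,8.5],
    [-41.6,0.1,50.2,0.446,8.5],
    [-41.6,0.1,50.2,0.446,8.5],
    [-41.6,0.1,50.2,0.446,8.5],
    [-41.6,0.1,50.2,0.446,8.5],
    [-41.6,0.1,50.2,0.446,8.5],
    [-41.6,0.1,50.2,0.446,8.5],
  ],
)

```text
clock: 3.08
eef_pos: [549.1, -71.1, 230.5]
tool_rot: [-1.571, -0.0, -1.709]
force: [-0.2, 0.1, -0.2]
width: 84.8
```

Run:
```python
from h import *
s=ctrl.read_state();print(s['eef_pos'],s['tool_rot'])
p=ctrl.get_image('wrist');save(p,'w1');print({k:np.round(v,3).tolist() for k,v in p.items() if k!='image'})
for q in ('tray','mark','stop','slide','handle','tin'):
        print(q,[(np.round(d['location'],1).tolist(),round(d['confidence'],2)) for d in ctrl.mark_of(p,q)])
```

```text
[549.06533337 -71.11015034 230.48737871] [-1.57068975e+00 -3.22443004e-04 -1.70911386e+00]
{'vfov': 65.706, 'cx': 320.236, 'cy': 239.448, 'tool_from_camera': [[1.0, -0.0, 0.0, -0.096], [0.0, 0.325, -0.946, -141.972], [0.0, 0.946, 0.325, 83.305], [0.0, 0.0, 0.0, 1.0]], 'shot': 5}
tray []
mark [([618.7, -29.3, 55.5], 0.56)]
stop [([568.3, 52.4, 0.3], 0.57)]
slide [([550.0, -61.5, 1.8], 0.71)]
handle [([557.5, -67.2, 61.6], 0.81)]
tin [([555.9, -68.5, 63.9], 0.74), ([585.5, 210.7, 13.0], 0.67), ([615.9, -30.2, 57.7], 0.36)]
```

View pics/w1.png

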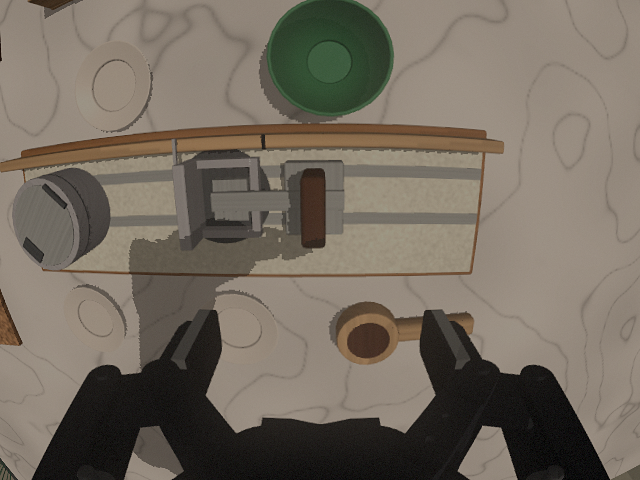

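```bash
cat >> h.py <<'E'
def wray(p,pos,rot,uv):
    f=240/np.tan(np.radians(p['vfov'])/2); u=np.array(uv,float)-[p['cx'],p['cy']]
    r=np.hypot(*u); th=r/f; d=np.array([np.sin(th)*u[0]/r,-np.sin(th)*u[1]/r,-np.cos(th)])
    M=np.array(p['tool_from_camera']); Rt=R.from_euler('xyz',rot).as_matrix()
    return Rt@M[:3,3]+pos, Rt@M[:3,:3]@d
def wpt(p,pos,rot,uv,z):
    o,d=wray(p,pos,rot,uv); return o+d*(z-o[2])/d[2]
E
python3 - <<'E'
from h import *
s=ctrl.read_state();p=ctrl.get_image('wrist')
pts={'mark':(263.5,142,54),'railR_out':(503,140.5,54),'railR_in':(503,152.5,54),'slabRB':(471,272,14),'slabRT':(483,153,14),'slabLB':(44,269,14),'ptr':(175,146,57),'hTR':(325,170,89),'hTL':(302,170,89),'hBR':(325,245,89),'hBL':(302,245,89),'railinMid':(263.5,149.5,54),'railinL':(100,160,54),'blkR':(343,162,35),'blkR2':(343,233,35)}
W={k:wpt(p,s['eef_pos'],s['tool_rot'],v[:2],v[2]) for k,v in pts.items()}
for k in W: print(k,W[k].round(1))
for pose in ([555.06,29.88,-.1358],):
  for k in W: print(k,inv(pose,W[k]).round(1))
i=cv2.imread('pics/w1.png')[110:290,0:520]; cv2.imwrite('pics/w1z.png',cv2.resize(i,None,fx=1.53,fy=3))
E
```

```text
mark [617.6 -30.1  54. ]
railR_out [ 596.3 -245.7   54. ]
railR_in [ 585.1 -245.2   54. ]
slabRB [ 449.3 -226.1   14. ]
slabRT [ 580.3 -242.    14. ]
slabLB [518.6 299.3  14. ]
ptr [628.9  49.2  57. ]
hTR [590.9 -79.1  89. ]
hTL [593.3 -61.7  89. ]
hBR [530.5 -71.1  89. ]
hBL [533.  -52.6  89. ]
railinMid [611.2 -29.1  54. ]
railinL [633.  133.6  54. ]
blkR [588.3 -95.9  35. ]
blkR2 [520.8 -87.8  35. ]
mark [[ 70.1 -51. ]]
railR_out [[  78.2 -267.5]]
railR_in [[  67.  -268.4]]
slabRB [[ -70.2 -268. ]]
slabRT [[  61.8 -266. ]]
slabLB [[-72.6 262. ]]
ptr [[70.5 29.1]]
hTR [[  50.3 -103.1]]
hTL [[ 50.3 -85.5]]
hBR [[ -10.7 -103.3]]
hBL [[-10.7 -84.7]]
railinMid [[ 63.6 -50.8]]
railinL [[ 63.2 113.3]]
blkR [[  49.9 -120.2]]
blkR2 [[ -18.  -121.2]]
```

View pics/w1z.png

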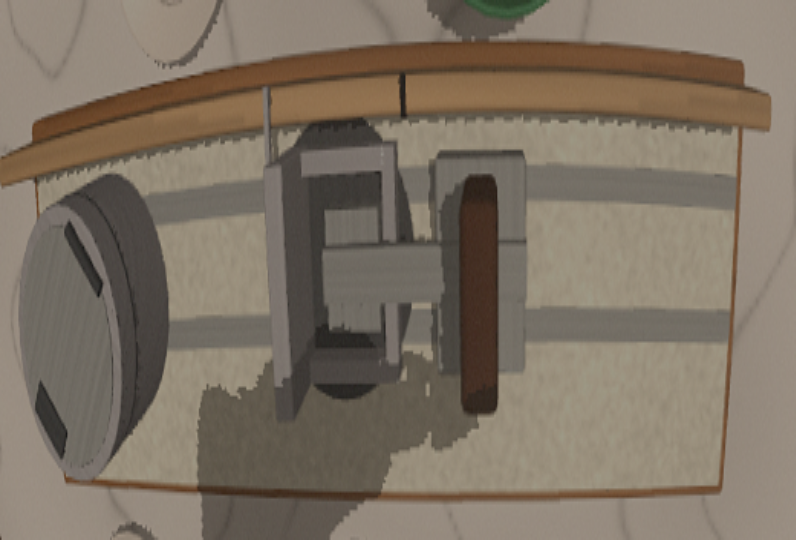

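Run:
```python
from h import *
c=after((198.192,-619.062,231.313,-1.261),(-41.6,.1,50.2,.446));print(c)
print(plan(c,(559,-66.5,52),-1.703))
```

```text
[549.47093181 -69.82333415 230.313       -1.707     ]
[-4.5900e-01  1.7831e+01  8.9900e-01 -4.0000e-03]
```

apply_moves(
  motion=[
    [-0.3,4,0.6,0,8.5],
    [-0.5,8,0.9,0,8.5],
    [-0.5,11,0.9,0,8.5],
    [-0.5,14,0.9,0,8.5],
    [-0.5,16,0.9,0,8.5],
    [-0.5,17.3,0.9,0,8.5],
    [-0.5,17.8,0.9,0,8.5],
    [-0.5,17.8,0.9,0,8.5],
  ],
)

```text
clock: 4.47
eef_pos: [559.3, -66.1, 52.5]
tool_rot: [-1.57, 0.0, -1.707]
force: [0.3, 0.2, 0.2]
width: 84.7
```

Run:
```python
from h import *
s=ctrl.read_state();print(s['eef_pos'],s['force'])
p=ctrl.get_image('wrist');save(p,'w2')
p=ctrl.get_image('side');cv2.imwrite('pics/s2.png',cv2.resize(cv2.cvtColor(p['image'],cv2.COLOR_RGB2BGR)[100:330,200:460],None,fx=2.5,fy=2.5))
```

```text
[559.34440773 -66.13933716  52.53252868] [0.34394683 0.22848375 0.16210301]
```

View pics/w2.png

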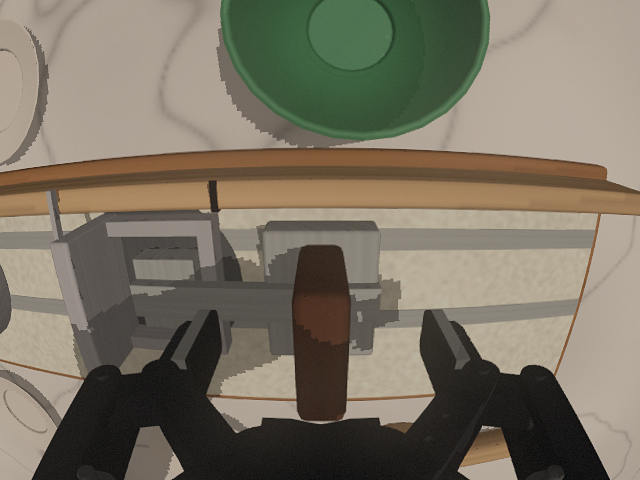

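View pics/s2.png

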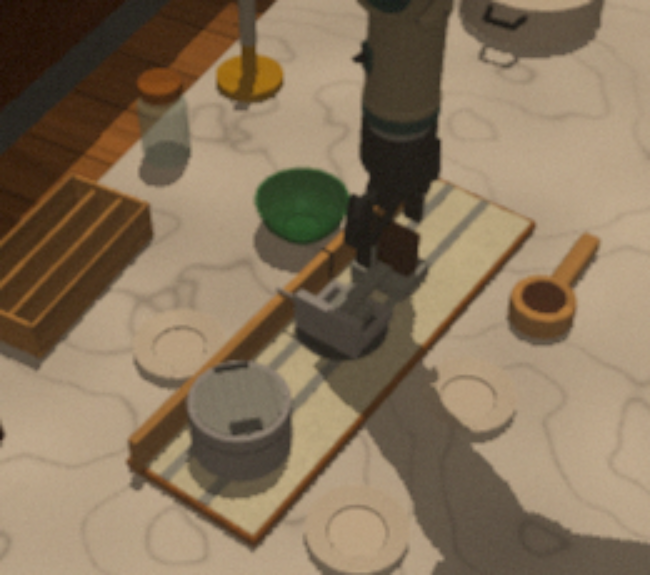

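apply_moves(
  motion=[
    [0,0,0,0,6],
    [0,0,0,0,3],
    [0,0,0,0,1],
    [0,0,0,0,1],
    [0,0,0,0,1],
    [0,0,0,0,1],
    [0,0,0,0,1],
    [0,0,0,0,1],
  ],
)

```text
clock: 5.58
eef_pos: [559.1, -66.3, 52.6]
tool_rot: [-1.571, -0.0, -1.707]
force: [-0.8, -0.3, 5.2]
width: 19.5
```

apply_moves(
  motion=[
    [0.5,0,0,0,1],
    [1.2,0,0,0,1],
    [2,0,0,0,1],
    [2.8,0,0,0,1],
    [3.6,0,0,0,1],
    [4.4,0,0,0,1],
    [5.2,0,0,0,1],
    [6,0,0,0,1],
    [6.8,0,0,0,1],
    [7.6,0,0,0,1],
    [8.4,0,0,0,1],
    [9.2,0,0,0,1],
    [9.7,0,0,0,1],
    [9.8,0,0,0,1],
    [9.8,0,0,0,1],
    [9.8,0,0,0,1],
  ],
)

```text
clock: 7.58
eef_pos: [547.0, -156.0, 52.6]
tool_rot: [-1.571, 0.008, -1.703]
force: [1.1, 14.8, 8.1]
width: 19.5
```

Run:
```python
from h import *
s=ctrl.read_state();print(s['eef_pos'],s['force'],s['width'])
p=ctrl.get_image('wrist');save(p,'w3')
p=ctrl.get_image('side');cv2.imwrite('pics/s3.png',cv2.resize(cv2.cvtColor(p['image'],cv2.COLOR_RGB2BGR)[100:330,200:460],None,fx=2.5,fy=2.5))
```

```text
[ 546.9959897  -155.95510258   52.58327286] [ 1.13660446 14.76710945  8.09083812] 19.493177352030433
```

View pics/w3.png

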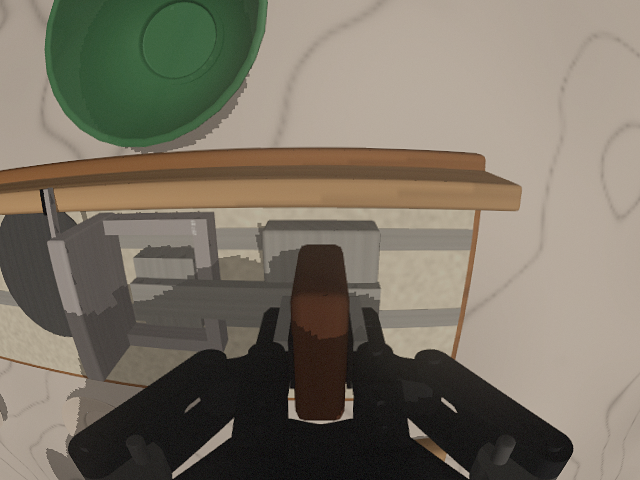

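View pics/s3.png

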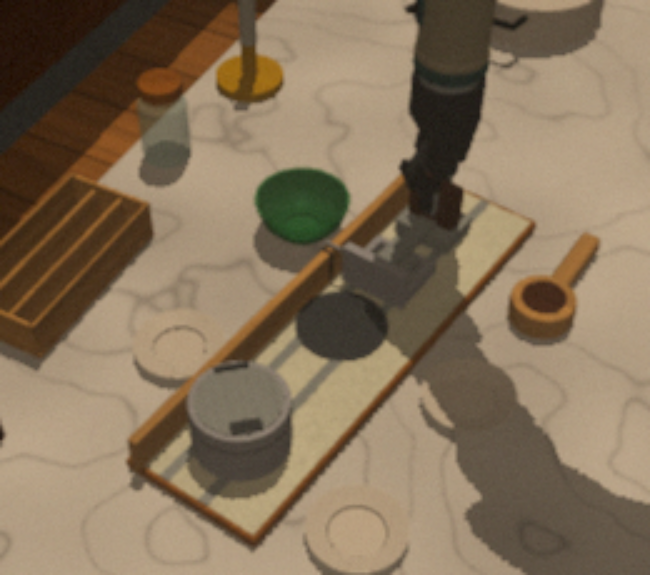

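```bash
cat >> h.py <<'E'
def ypos(p,s,uv,z,x):
    """tray y from pixel column at known tray x,z, relative pose P"""
P=np.array([560,31,-.132])
def show(p,s,L):
    for k,(u,v,z) in L.items(): print(k,inv(P,wpt(p,s['eef_pos'],s['tool_rot'],(u,v),z)).round(1))
E
python3 - <<'E'
from h import *
s=ctrl.read_state();p=ctrl.get_image('wrist');save(p,'w3b')
i=cv2.imread('pics/w3b.png')[170:270,0:150]; cv2.imwrite('pics/w3z.png',cv2.resize(i,None,fx=5,fy=5,interpolation=cv2.INTER_CUBIC))
show(p,s,{'mT':(42,189,54),'mB':(44,213,54),'ptrTip':(47,189,57),'ptrB':(55,237,57)})
E
```

```text
mT [[ 71.8 -54.4]]
mB [[ 60.  -53.1]]
ptrTip [[ 72.1 -60.7]]
ptrB [[ 48.7 -60.5]]
```

View pics/w3z.png

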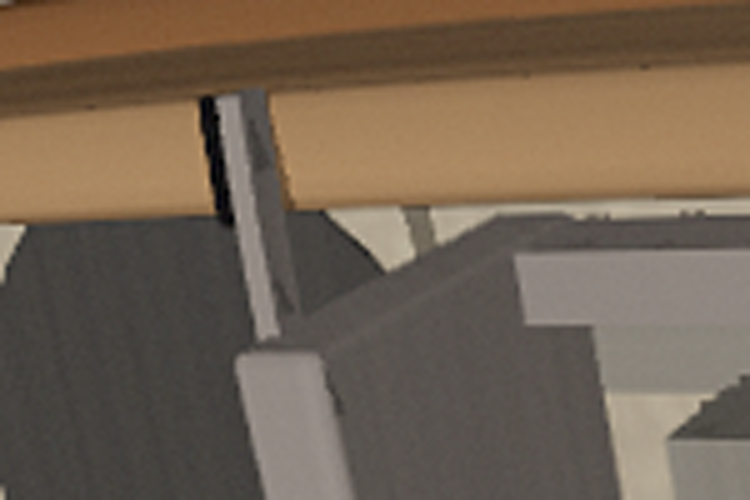

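apply_moves(
  motion=[
    [0.4,0,0,0,1],
    [0.9,0,0,0,1],
    [1.3,0,0,0,1],
    [1.3,0,0,0,1],
    [1.3,0,0,0,1],
  ],
)

```text
clock: 8.35
eef_pos: [545.2, -169.1, 52.6]
tool_rot: [-1.571, 0.008, -1.703]
force: [0.8, 13.7, 7.1]
width: 19.4
```

Run:
```python
from h import *
s=ctrl.read_state();p=ctrl.get_image('wrist');save(p,'w4');print(s['eef_pos'],s['force'],s['width'])
i=cv2.imread('pics/w4.png')[170:270,0:150]; cv2.imwrite('pics/w4z.png',cv2.resize(i,None,fx=5,fy=5,interpolation=cv2.INTER_CUBIC))
p=ctrl.get_image('side');save(p,'s4');cv2.imwrite('pics/s4z.png',cv2.resize(cv2.cvtColor(p['image'],cv2.COLOR_RGB2BGR)[160:250,290:400],None,fx=6,fy=6))
p=ctrl.get_image('scene');save(p,'c4');cv2.imwrite('pics/c4z.png',cv2.resize(cv2.cvtColor(p['image'],cv2.COLOR_RGB2BGR)[230:310,190:310],None,fx=6,fy=6))
```

```text
[ 545.2479043  -169.05790279   52.57260522] [ 0.82690552 13.68859318  7.06290155] 19.415587596990154
```

View pics/w4z.png

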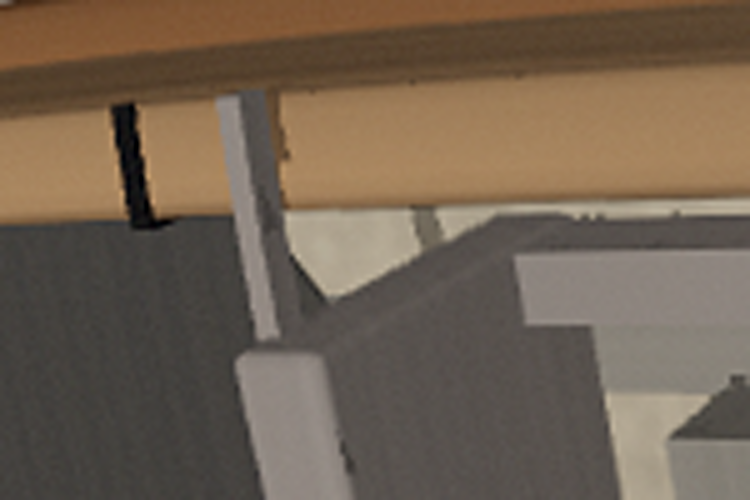

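View pics/s4z.png

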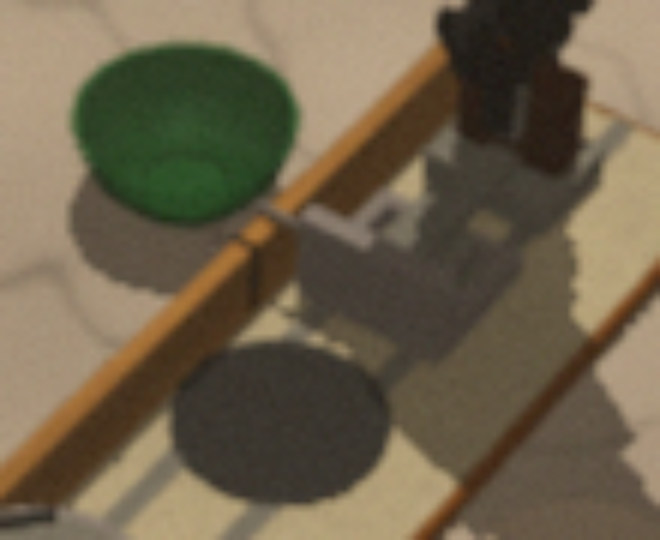

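View pics/c4z.png

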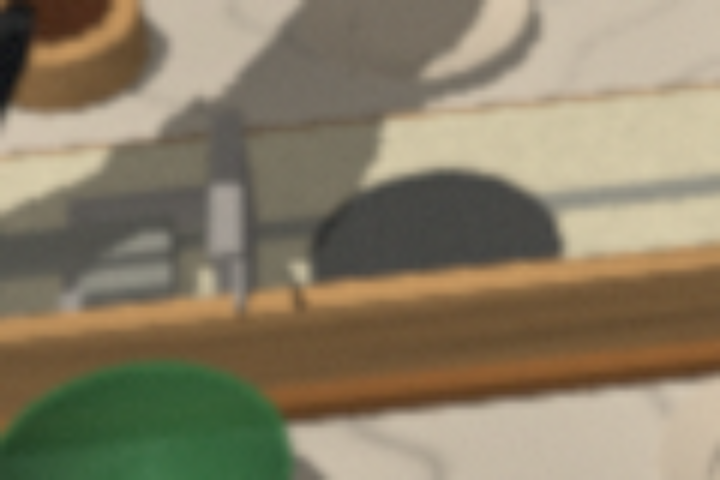

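Run:
```python
from h import *
s=ctrl.read_state();p=ctrl.get_image('wrist')
show(p,s,{'mT':(24.6,191,54),'mB':(28.5,213.5,54)})
for z in (56,59,61,65): show(p,s,{'pT%d'%z:(43.5,190,z),'pB%d'%z:(51.5,237,z)})
show(p,s,{'plate':(47.5,243,65),'darkR':(53.8,189,55),'platefar':(67,241,65)})
show(p,s,{'hr':(348,300,89),'hl':(293,300,89)})
```

```text
mT [[ 71.6 -54.6]]
mB [[ 60.1 -54.7]]
pT56 [[ 71.6 -70.6]]
pB56 [[ 48.4 -70.4]]
pT59 [[ 72.1 -73.4]]
pB59 [[ 49.4 -73.2]]
pT61 [[ 72.5 -75.3]]
pB61 [[ 50.1 -75.1]]
pT65 [[ 73.1 -79.1]]
pB65 [[ 51.4 -78.9]]
plate [[ 48.5 -75.3]]
darkR [[ 71.5 -76.8]]
platefar [[ 49.5 -88.3]]
hr [[  38.3 -209.4]]
hl [[  38.2 -191.7]]
```

apply_moves(
  motion=[
    [-0.7,0,0,0,1],
    [-1.4,0,0,0,1],
    [-2.0,0,0,0,1],
    [-2.6,0,0,0,1],
    [-3.2,0,0,0,1],
    [-3.8,0,0,0,1],
    [-4.3,0,0,0,1],
    [-4.6,0,0,0,1],
    [-4.6,0,0,0,1],
    [-4.6,0,0,0,1],
  ],
)

```text
clock: 9.8
eef_pos: [549.5, -137.4, 52.6]
tool_rot: [-1.569, -0.007, -1.711]
force: [-1.9, -15.1, 2.9]
width: 19.5
```

```bash
cat > look.py <<'E'
from h import *
import sys
n=sys.argv[1]
s=ctrl.read_state();p=ctrl.get_image('wrist');save(p,'w'+n);print(s['clock'],s['eef_pos'],s['force'],s['width'])
i=cv2.imread(f'pics/w{n}.png')[170:270,0:150]; cv2.imwrite(f'pics/w{n}z.png',cv2.resize(i,None,fx=5,fy=5,interpolation=cv2.INTER_CUBIC))
E
python3 look.py 5
```

```text
9.8 [ 549.53370626 -137.43953861   52.59591883] [ -1.93912489 -15.14334472   2.89246186] 19.483277408538708
```

View pics/w5z.png

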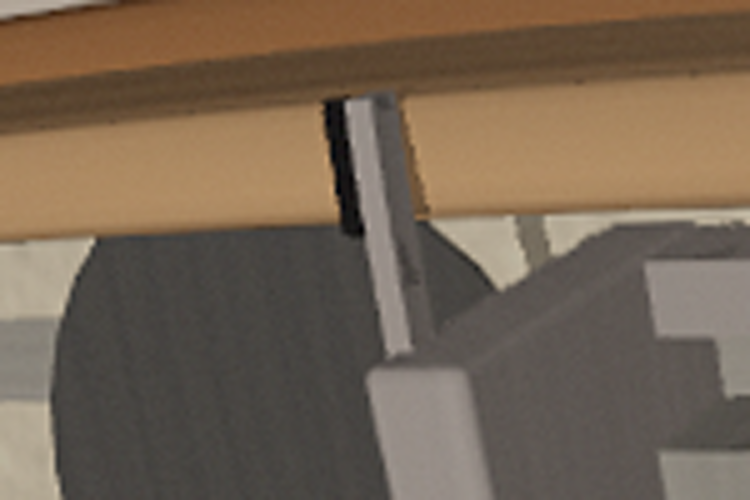

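Run:
```python
from h import *
s=ctrl.read_state();p=ctrl.get_image('wrist')
show(p,s,{'mT':(66.8,190,54),'mB':(70.3,216,54),'p61':(69.6,190,61),'p61b':(76.5,240,61),'plate':(74,246,65),'dR':(80,189,55),'hr':(348,300,89),'hl':(293,300,89)})
p=ctrl.get_image('scene');save(p,'c5');cv2.imwrite('pics/c5z.png',cv2.resize(cv2.cvtColor(p['image'],cv2.COLOR_RGB2BGR)[250:290,210:290],None,fx=10,fy=10,interpolation=cv2.INTER_CUBIC))
```

```text
mT [[ 71.6 -54.1]]
mB [[ 59.4 -53.6]]
p61 [[ 72.7 -61.4]]
p61b [[ 50.1 -60.3]]
plate [[ 48.7 -61.4]]
dR [[ 71.7 -62.8]]
hr [[  38.1 -177.1]]
hl [[  38.3 -159.4]]
```

View pics/c5z.png

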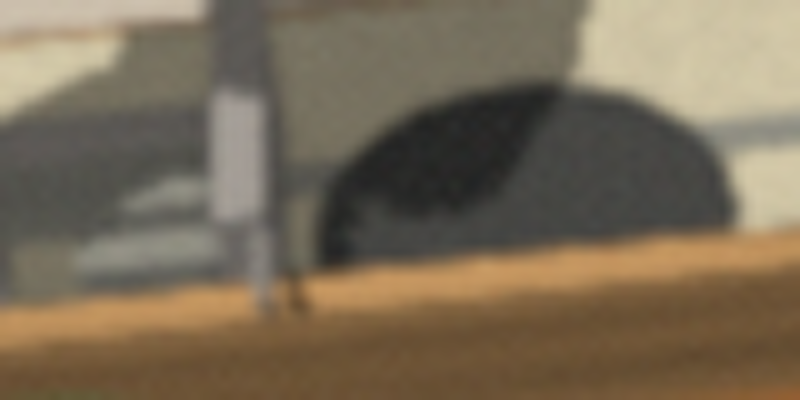

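apply_moves(
  motion=[
    [-0.3,0,0,0,1],
    [-0.6,0,0,0,1],
    [-0.6,0,0,0,1],
    [-0.6,0,0,0,1],
  ],
)

```text
clock: 10.45
eef_pos: [550.3, -131.6, 52.6]
tool_rot: [-1.57, -0.008, -1.711]
force: [-1.7, -13.9, 3.7]
width: 19.5
```

```bash
python3 look.py 6
python3 - <<'E'
from h import *
p=ctrl.get_image('scene');save(p,'c6');cv2.imwrite('pics/c6z.png',cv2.resize(cv2.cvtColor(p['image'],cv2.COLOR_RGB2BGR)[250:290,210:290],None,fx=10,fy=10,interpolation=cv2.INTER_CUBIC))
E
```

```text
10.45 [ 550.32831072 -131.61560581   52.59456758] [ -1.69207437 -13.87920494   3.67351515] 19.517346978610266
```

View pics/w6z.png

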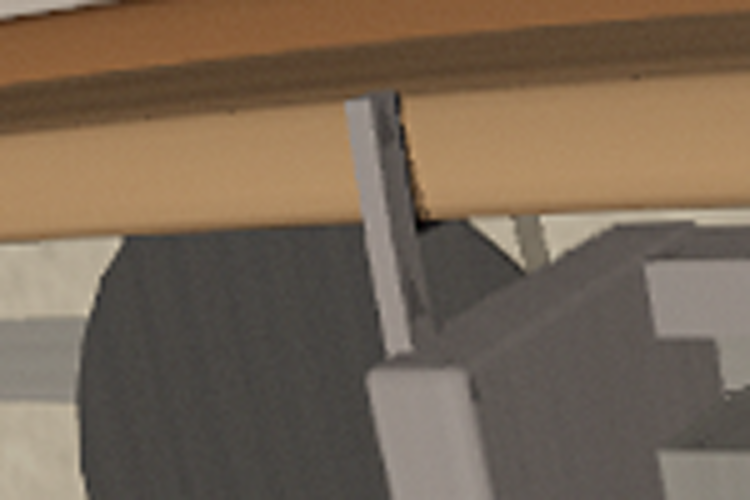

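View pics/c6z.png

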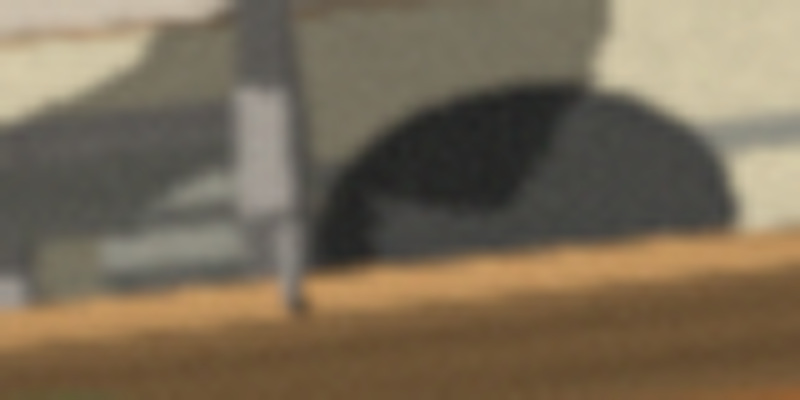

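apply_moves(
  motion=[
    [0.3,0,0,0,1],
    [0.7,0,0,0,1],
    [0.7,0,0,0,4],
    [0.7,0,0,0,8.5],
    [0.7,0,0,0,8.5],
    [0.7,0,0,0,8.5],
    [0.7,0,0,0,8.5],
  ],
)

```text
clock: 11.42
eef_pos: [550.1, -131.4, 52.3]
tool_rot: [-1.571, -0.0, -1.707]
force: [0.8, -0.1, -0.1]
width: 85.2
```

apply_moves(
  motion=[
    [0,-3,0,0,8.5],
    [0,-6,0,0,8.5],
    [0,-6.8,0,0,8.5],
    [-4,-6.8,0,0,8.5],
    [-8,-6.8,0,0,8.5],
    [-10.6,-6.8,0,0,8.5],
    [-10.6,-6.8,0,0,8.5],
    [-10.6,-6.8,0,0,8.5],
  ],
)

```text
clock: 12.42
eef_pos: [564.0, -27.9, 119.8]
tool_rot: [-1.572, -0.001, -1.708]
force: [-0.0, -0.0, 0.2]
width: 85.8
```

Run:
```python
from h import *
s=ctrl.read_state();p=ctrl.get_image('wrist');save(p,'w7');print(s['clock'],s['eef_pos'],s['tool_rot'])
i=cv2.imread('pics/w7.png')[80:230,240:400]; cv2.imwrite('pics/w7z.png',cv2.resize(i,None,fx=4,fy=4,interpolation=cv2.INTER_CUBIC))
```

```text
12.425 [563.98123711 -27.88237734 119.80927893] [-1.57168906e+00 -1.25830725e-03 -1.70810303e+00]
```

View pics/w7.png

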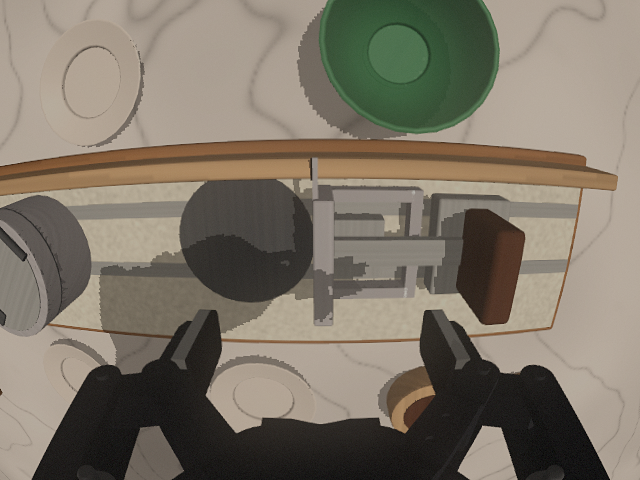

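View pics/w7z.png

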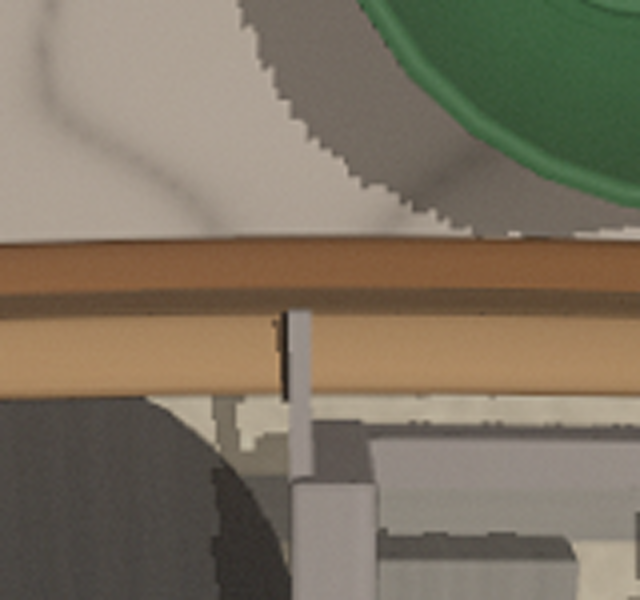

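Run:
```python
from h import *
c=after((198.192,-619.062,231.313,-1.261),(-41.6,.1,50.2,.446))
c=after(c,(-.5,17.8,.9,0)); c=after(c,(9.8+1.3-4.6-.6+.7-10.6,-6.8,0,0)); print(c)
s=ctrl.read_state();print(s['qpos'])
for xy in ((-88,181),(-72,181),(-40,181)):
  for z in (119,48):
    w=T(P,(*xy,z))[0]; print(xy,z,w.round(1),plan(c,w,-1.703))
p=ctrl.get_image('wrist')
print(inv(P,c[:2]))
for q in ('tin','saucer_a','mark','handle','stop'):
    for d in ctrl.mark_of(p,q)[:3]: print(q,np.round(d['location'],1),round(d['confidence'],2),inv(P,d['location']).round(1))
```

```text
[564.49781136 -26.46214308 120.313       -1.707     ]
[-0.06621696  0.6579631   0.10182845  1.86306915 -0.10416972  0.62644061
 -1.60997117]
(-88, 181) 119 [496.6 222.  119. ] [-2.3695e+01  1.3100e-01 -1.0102e+01 -4.0000e-03]
(-88, 181) 48 [496.6 222.   48. ] [-2.3695e+01  7.2310e+00 -1.0102e+01 -4.0000e-03]
(-72, 181) 119 [512.4 219.9 119. ] [-2.3701e+01  1.3100e-01 -8.5020e+00 -4.0000e-03]
(-72, 181) 48 [512.4 219.9  48. ] [-2.3701e+01  7.2310e+00 -8.5020e+00 -4.0000e-03]
(-40, 181) 119 [544.2 215.7 119. ] [-2.3715e+01  1.3100e-01 -5.3020e+00 -4.0000e-03]
(-40, 181) 48 [544.2 215.7  48. ] [-2.3715e+01  7.2310e+00 -5.3020e+00 -4.0000e-03]
[[ 12.02167851 -56.37027089]]
tin [586.5 208.9  17.3] 0.59 [[  2.9 179.8]]
saucer_a [ 4.119e+02  4.810e+01 -4.000e-01] 0.97 [[-149.1   -2.5]]
saucer_a [435.9 249.4   1.8] 0.76 [[-151.8  200.2]]
saucer_a [7.080e+02 1.265e+02 2.000e-01] 0.63 [[134.1 114.1]]
mark [618.  -28.5  57.1] 0.63 [[ 65.3 -51.3]]
handle [ 548.8 -132.5   62.4] 0.91 [[  10.4 -163.6]]
handle [437.2 248.8   3.5] 0.41 [[-150.4  199.7]]
stop [558.1 -28.6  -2.9] 0.7 [[  6.  -59.3]]
stop [616.2 -28.2  56.5] 0.56 [[ 63.5 -51.3]]
```

apply_moves(
  motion=[
    [-6,0,-2.5,0,8.5],
    [-12,0,-5,0,4],
    [-18,0,-8,0,0],
    [-22,0,-10.1,0,0],
    [-23.7,0.1,-10.1,0,0],
    [-23.7,0.1,-10.1,0,0],
    [-23.7,4,-10.1,0,0],
    [-23.7,6.8,-10.1,0,0],
    [-23.7,7.2,-10.1,0,0],
    [-23.7,7.2,-10.1,0,0],
  ],
)

```text
clock: 14.02
eef_pos: [497.6, 220.4, 48.7]
tool_rot: [-1.57, -0.001, -1.709]
force: [-0.3, -0.3, 0.5]
width: 0.0
```

Run:
```python
from h import *
s=ctrl.read_state();p=ctrl.get_image('wrist');save(p,'w8');print(s['clock'],s['eef_pos'],inv(P,s['eef_pos']),s['tool_rot'],s['force'],s['width'])
for q in ('tin',):
    for d in ctrl.mark_of(p,q)[:3]: print(q,np.round(d['location'],1),round(d['confidence'],2),inv(P,d['location']).round(1))
```

```text
14.025 [497.57536321 220.43594426  48.74485163] [[-86.81457434 179.57182947]] [-1.57009803e+00 -5.66953015e-04 -1.70948787e+00] [-0.29318692 -0.2774989   0.45242578] 0.04086705356096615
tin [583.  210.   16.3] 0.71 [[ -0.8 180.5]]
```

View pics/w8.png

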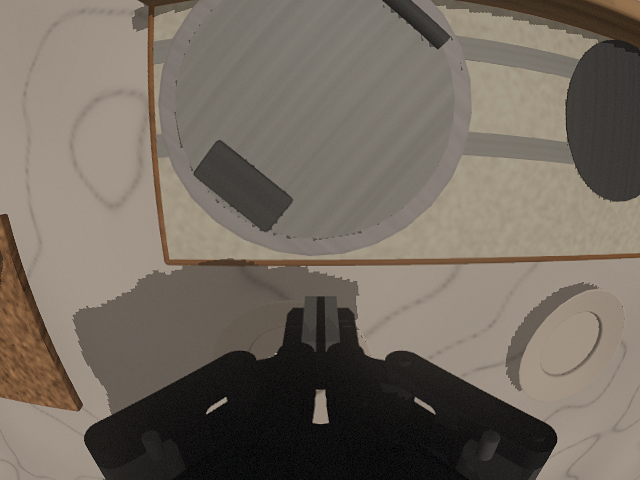

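apply_moves(
  motion=[
    [0,0,1,0,0],
    [0,0,1.8,0,0],
    [0,0,2.3,0,0],
    [0,0,2.7,0,0],
    [0,0,3.0,0,0],
    [0,0,3.2,0,0],
    [0,0,3.4,0,0],
    [0,0,3.4,0,0],
  ],
)

```text
clock: 15.12
eef_pos: [530.4, 217.4, 48.2]
tool_rot: [-1.571, -0.0, -1.707]
force: [-1.0, 0.7, -0.2]
width: -0.0
```

Run:
```python
from h import *
s=ctrl.read_state();p=ctrl.get_image('wrist');save(p,'w9');print(s['clock'],s['eef_pos'],inv(P,s['eef_pos']),s['tool_rot'],s['force'],s['width'])
for q in ('tin',):
    for d in ctrl.mark_of(p,q)[:3]: print(q,np.round(d['location'],1),round(d['confidence'],2),inv(P,d['location']).round(1))
p=ctrl.get_image('side');cv2.imwrite('pics/s9z.png',cv2.resize(cv2.cvtColor(p['image'],cv2.COLOR_RGB2BGR)[160:320,230:430],None,fx=3.5,fy=3.5,interpolation=cv2.INTER_CUBIC))
```

```text
15.125 [530.44558504 217.38348845  48.18749121] [[-53.82854722 180.87220824]] [-1.57061449e+00 -4.30966890e-05 -1.70705820e+00] [-1.0328624   0.70188029 -0.18642172] -0.014799780845371077
tin [588.8 206.6  15.3] 0.83 [[  5.4 177.9]]
```

View pics/s9z.png

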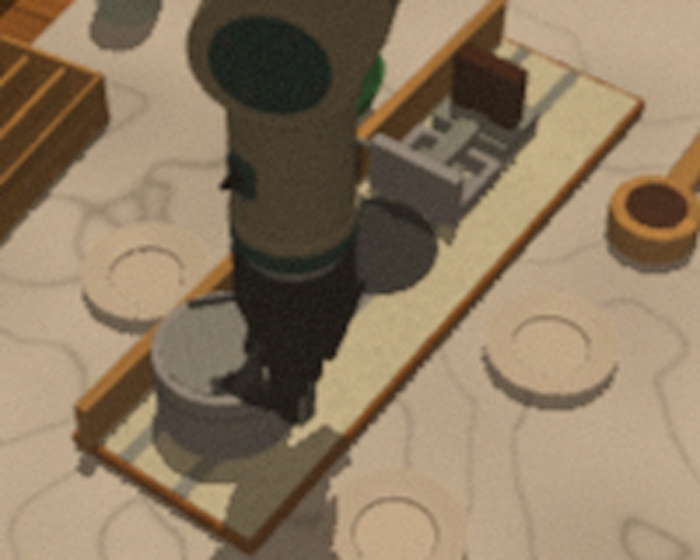

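View pics/w9.png

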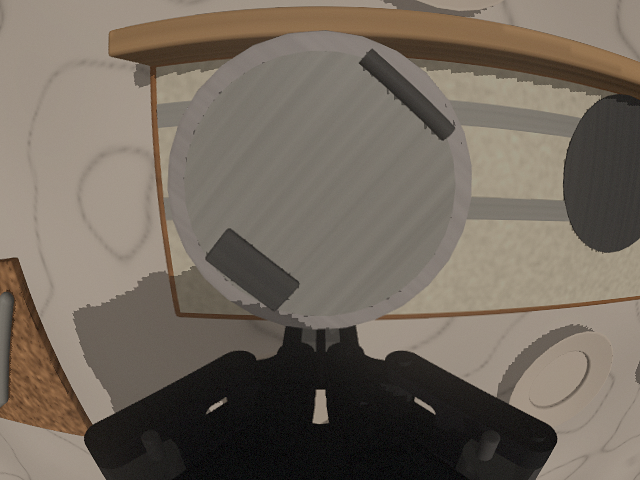

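apply_moves(
  motion=[
    [0,0,0.2,0,0],
    [0,0,0.4,0,0],
    [0,0,0.5,0,0],
    [0,0,0.5,0,0],
  ],
)

```text
clock: 15.78
eef_pos: [533.9, 216.9, 48.2]
tool_rot: [-1.573, -0.001, -1.707]
force: [-5.3, 0.5, 2.4]
width: -0.0
```

Run:
```python
from h import *
c=np.array([564.49781136,-26.46214308,120.313,-1.707])
c=after(c,(-23.7,7.2,-10.1+3.4+.5,0)); print(c)
a=np.radians(20); yaw=np.pi/2+a+P[2]-np.pi/2
for d in (78,64,61):
  w=T(P,(10-d*np.sin(a),180+d*np.cos(a),48))[0]; print(d,w,plan(c,w,yaw),yaw)
```

```text
[535.252573   216.76144959  48.313       -1.707     ]
78 [576.80557729 284.28756373  48.        ] [-7.254  0.031  3.2   -1.924] 0.21706585039886583
64 [579.82069092 270.61609381  48.        ] [-5.941  0.031  3.684 -1.924] 0.21706585039886583
61 [580.46678669 267.68649311  48.        ] [-5.659  0.031  3.788 -1.924] 0.21706585039886583
```

apply_moves(
  motion=[
    [0,0,-2,0,0],
    [0,-1,-3,0,0],
    [0,-5,-3,-0.1,0],
    [0,-7,-3,-0.28,0],
    [-2,-7,-2,-0.46,0],
    [-4,-7,0,-0.64,0],
    [-6,-7,2,-0.82,0],
    [-7.3,-7,3.2,-1.0,0],
    [-7.3,-7,3.2,-1.18,0],
    [-7.3,-7,3.2,-1.36,0],
    [-7.3,-7,3.2,-1.54,0],
    [-7.3,-7,3.2,-1.72,0],
    [-7.3,-7,3.2,-1.9,0],
    [-7.3,-7,3.2,-1.92,0],
    [-7.3,-7,3.2,-1.92,0],
    [-7.3,-4,3.2,-1.92,0],
    [-7.3,-1.5,3.2,-1.92,0],
    [-7.3,0,3.2,-1.92,0],
    [-7.3,0,3.2,-1.92,0],
  ],
)

```text
clock: 18.15
eef_pos: [576.4, 284.4, 47.5]
tool_rot: [-1.572, 0.002, 0.212]
force: [0.3, -0.7, -0.2]
width: 0.2
```

```bash
cat > st.py <<'E'
from h import *
import sys
n=sys.argv[1]
s=ctrl.read_state();p=ctrl.get_image('wrist');save(p,'w'+n);print(s['clock'],s['eef_pos'],inv(P,s['eef_pos']),s['tool_rot'],s['force'])
f=s['force'];print('force tray',inv([0,0,P[2]],f))
for d in ctrl.mark_of(p,'tin')[:2]: print('tin',np.round(d['location'],1),round(d['confidence'],2),inv(P,d['location']).round(1))
p=ctrl.get_image('side')
for d in ctrl.mark_of(p,'tin')[:2]: print('tin',np.round(d['location'],1),round(d['confidence'],2),inv(P,d['location']).round(1))
cv2.imwrite(f'pics/s{n}z.png',cv2.resize(cv2.cvtColor(p['image'],cv2.COLOR_RGB2BGR)[150:320,230:430],None,fx=3.5,fy=3.5,interpolation=cv2.INTER_CUBIC))
E
python3 st.py 10
```

```text
18.15 [576.37269366 284.44683514  47.47995637] [[-17.12765183 253.39693542]] [-1.57160641e+00  1.53602680e-03  2.12304270e-01] [ 0.3133615  -0.71707365 -0.19714917]
force tray [[ 0.40501455 -0.66959187]]
tin [595.3 207.   13.9] 0.97 [[ 11.8 179.1]]
tin [594.2 208.1  14.3] 0.81 [[ 10.6 180.1]]
```

View pics/w10.png

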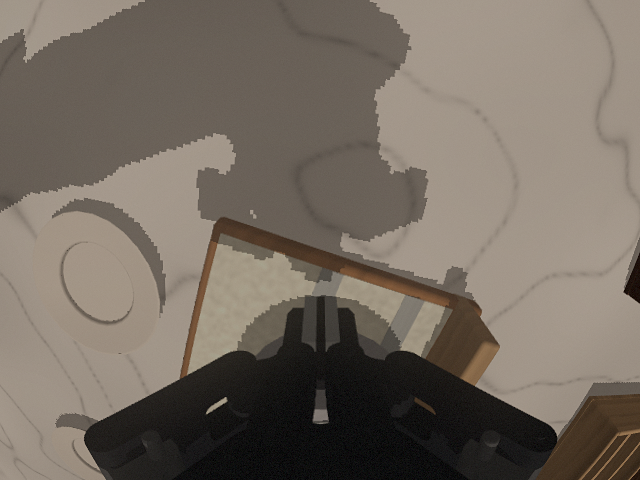

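View pics/s10z.png

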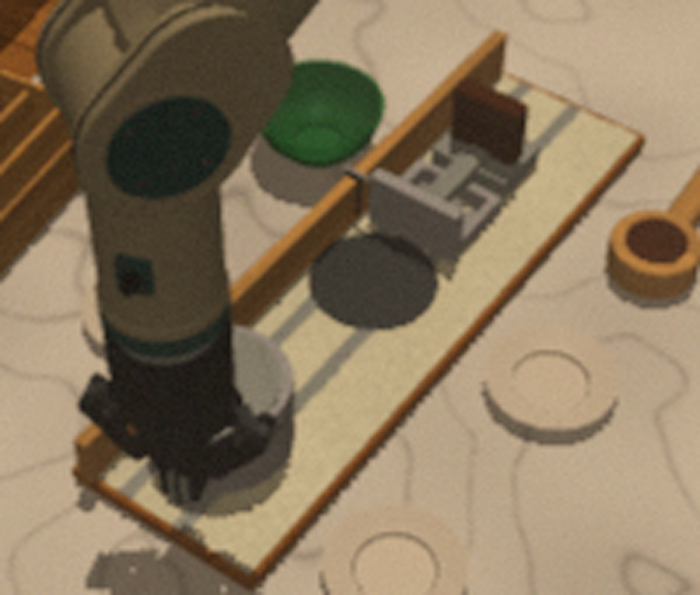

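apply_moves(
  motion=[
    [-0.34,0,-0.94,0,0],
    [-0.61,0,-1.69,0,0],
    [-0.88,0,-2.45,0,0],
    [-1.18,0,-3.29,0,0],
    [-1.52,0,-4.23,0,0],
    [-1.86,0,-5.18,0,0],
    [-2.19,0,-6.12,0,0],
    [-2.53,0,-7.06,0,0],
    [-2.87,0,-8.0,0,0],
    [-3.21,0,-8.94,0,0],
  ],
)

```text
clock: 19.6
eef_pos: [564.3, 189.9, 48.4]
tool_rot: [-1.571, -0.0, 0.213]
force: [-0.9, 4.2, 4.2]
width: 0.0
```

```bash
python3 st.py 11
```

```text
19.6 [564.34331903 189.90861374  48.37691869] [[-16.60954099 158.09786554]] [-1.57078801e+00 -1.35878128e-04  2.12959820e-01] [-0.90983163  4.23938791  4.23552901]
force tray [[-1.45989222  4.08275865]]
tin [583.5 132.5  13. ] 0.85 [[  9.9 103.7]]
```

View pics/s11z.png

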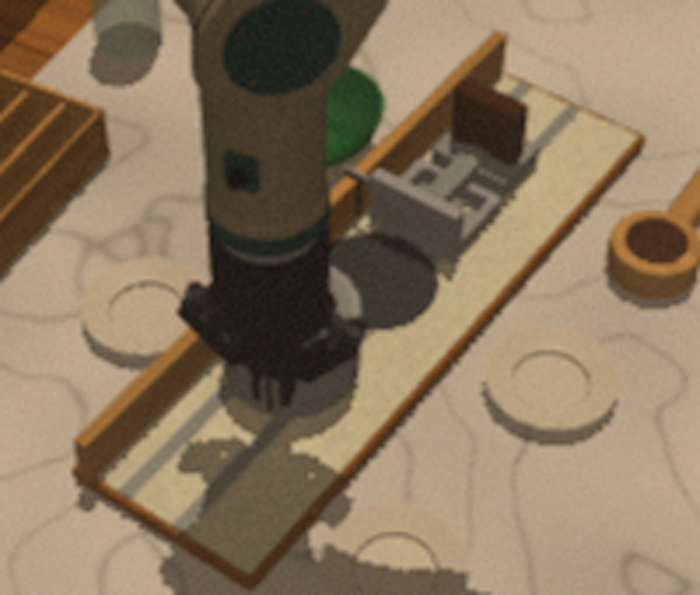

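apply_moves(
  motion=[
    [-0.34,0,-0.94,0,0],
    [-0.67,0,-1.88,0,0],
    [-1.01,0,-2.82,0,0],
    [-1.35,0,-3.76,0,0],
    [-1.69,0,-4.71,0,0],
    [-2.02,0,-5.65,0,0],
    [-2.36,0,-6.59,0,0],
    [-2.66,0,-7.43,0,0],
    [-2.87,0,-8.0,0,0],
    [-3.04,0,-8.47,0,0],
    [-3.14,0,-8.75,0,0],
    [-3.2,0,-8.94,0,0],
    [-3.2,0,-8.94,0,0],
  ],
)

```text
clock: 21.42
eef_pos: [551.9, 96.3, 48.3]
tool_rot: [-1.571, 0.0, 0.213]
force: [-1.2, 2.1, -0.2]
width: 0.2
```

```bash
python3 st.py 12
```

```text
21.425 [551.91972402  96.29007104  48.31850579] [[-16.60326643  63.65858764]] [-1.57098163e+00  2.45196491e-04  2.12992438e-01] [-1.23393752  2.12477995 -0.24386954]
force tray [[-1.50286023  1.94388857]]
tin [570.3  41.3  14.1] 0.72 [[ 8.9 11.6]]
```

View pics/s12z.png

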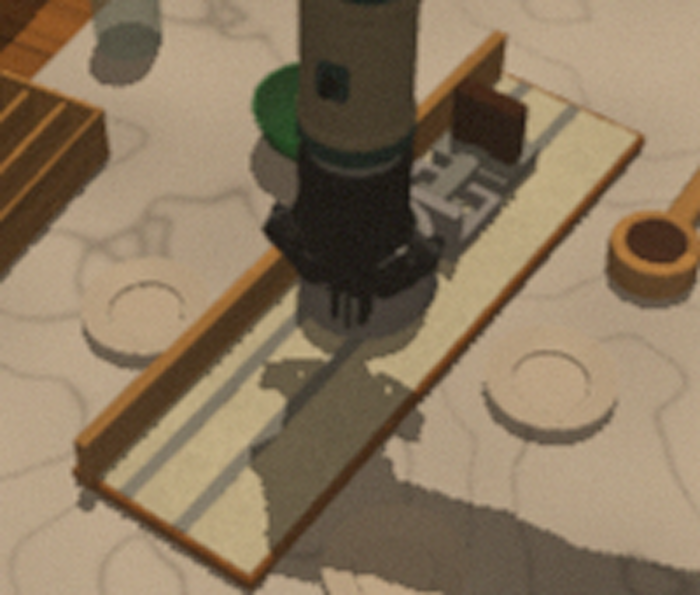

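View pics/w12.png

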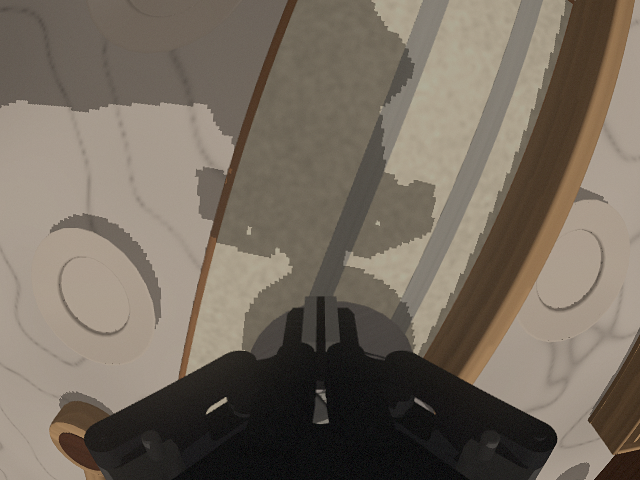

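apply_moves(
  motion=[
    [-0.1,0,-0.28,0,0],
    [-0.2,0,-0.56,0,0],
    [-0.3,0,-0.85,0,0],
    [-0.3,0,-0.85,0,0],
  ],
)

```text
clock: 22.12
eef_pos: [551.0, 86.7, 48.3]
tool_rot: [-1.571, 0.0, 0.212]
force: [-0.9, 0.8, -0.4]
width: 0.2
```

apply_moves(
  motion=[
    [-0.03,0,-0.09,0,0],
    [-0.07,0,-0.19,0,0],
    [-0.07,0,-0.19,0,0],
  ],
)

```text
clock: 22.5
eef_pos: [550.7, 85.4, 48.4]
tool_rot: [-1.571, -0.0, 0.213]
force: [-0.8, 2.0, 0.0]
width: -0.1
```

apply_moves(
  motion=[
    [-0.03,0,-0.09,0,0],
    [-0.05,0,-0.14,0,0],
    [-0.05,0,-0.14,0,0],
  ],
)

```text
clock: 22.88
eef_pos: [550.6, 84.4, 48.4]
tool_rot: [-1.57, -0.0, 0.213]
force: [-0.0, 3.2, 0.2]
width: -0.0
```

apply_moves(
  motion=[
    [-0.03,0,-0.09,0,0],
    [-0.05,0,-0.14,0,0],
    [-0.05,0,-0.14,0,0],
  ],
)

```text
clock: 23.25
eef_pos: [550.5, 84.3, 48.5]
tool_rot: [-1.569, -0.002, 0.214]
force: [0.3, 6.0, -0.2]
width: -0.0
```

Run:
```python
from h import *
c=np.array([535.252573,216.76144959,48.313,-1.707])
c=after(c,(-7.3,0,3.2,-1.92)); print(c)
c=after(c,(-3.21-3.2-.3-.07-.05-.05,0,-8.94*2-.85-.19-.14-.14,0)); print(c)
w=T(P,(0,-40,125))[0]; print(w,plan(c,w,-1.703))
```

```text
[5.76868363e+02 2.84740314e+02 4.83130000e+01 2.13000000e-01]
[5.50210630e+02 8.25354545e+01 4.83130000e+01 2.13000000e-01]
[554.73531977  -8.6520257  125.        ] [-1.485 -7.669 -9.008  1.916]
```

apply_moves(
  motion=[
    [0,0,0.5,0,0],
    [0,0,2,0,0],
    [0,-1,4,0,0],
    [0,-5,4,0,0],
    [0,-7.7,4,0,0],
    [-0.5,-7.7,2,0.18,0],
    [-1,-7.7,-2,0.36,0],
    [-1.5,-7.7,-6,0.54,0],
    [-1.5,-7.7,-9,0.72,0],
    [-1.5,-7.7,-9,0.9,0],
    [-1.5,-7.7,-9,1.08,0],
    [-1.5,-7.7,-9,1.26,0],
    [-1.5,-7.7,-9,1.44,0],
    [-1.5,-7.7,-9,1.62,0],
    [-1.5,-7.7,-9,1.8,0],
    [-1.5,-7.7,-9,1.92,0],
    [-1.5,-7.7,-9,1.92,0],
    [-1.5,-7.7,-9,1.92,0],
  ],
)

```text
clock: 25.5
eef_pos: [554.7, -7.6, 125.7]
tool_rot: [-1.57, 0.001, -1.704]
force: [-0.7, -0.1, -0.1]
width: -0.3
```

```bash
python3 st.py 13
python3 - <<'E'
import cv2
i=cv2.imread('pics/w13.png')[80:350,180:400]; cv2.imwrite('pics/w13z.png',cv2.resize(i[40:190],None,fx=3.6,fy=3.6,interpolation=cv2.INTER_CUBIC))
E
```

```text
25.5 [554.67455041  -7.62837865 125.67817425] [[ -0.19497006 -38.9932563 ]] [-1.57044389e+00  5.65855352e-04 -1.70388460e+00] [-0.7387414  -0.09472678 -0.11901199]
force tray [[-0.71984717 -0.19113365]]
tin [567.9  22.8  16.2] 0.75 [[ 8.9 -7.1]]
tin [568.2  29.3  13.4] 0.93 [[ 8.4 -0.6]]
tin [ 6.851e+02 -1.008e+02  1.000e-01] 0.54 [[ 141.4 -114.2]]
```

View pics/w13.png

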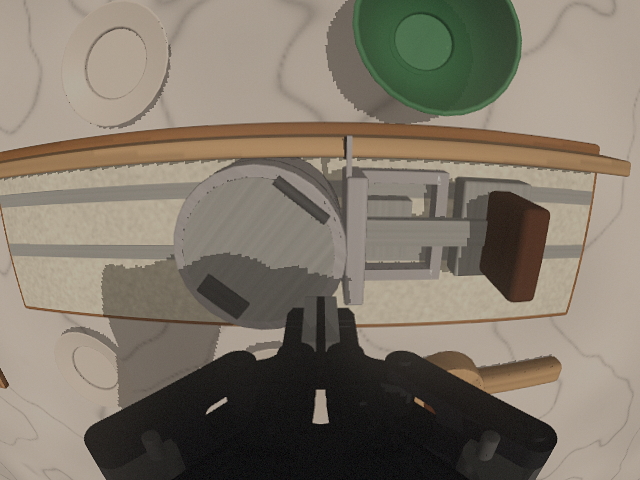

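View pics/w13z.png

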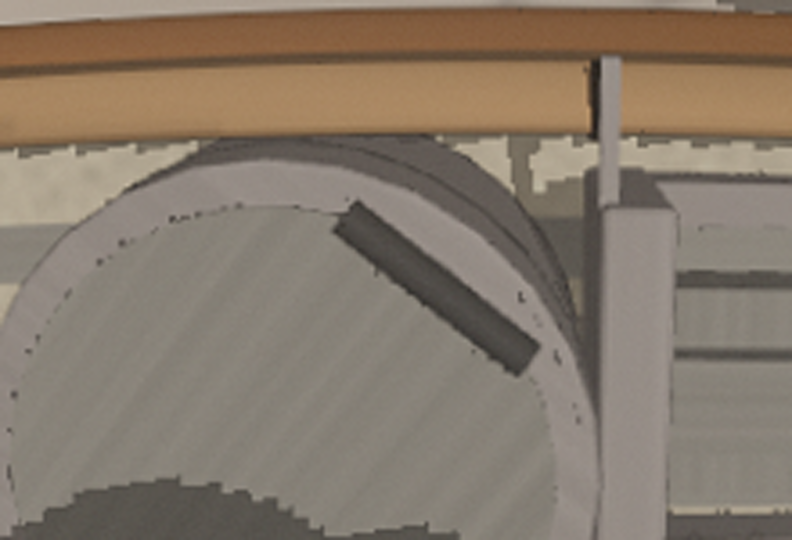

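View pics/s13z.png

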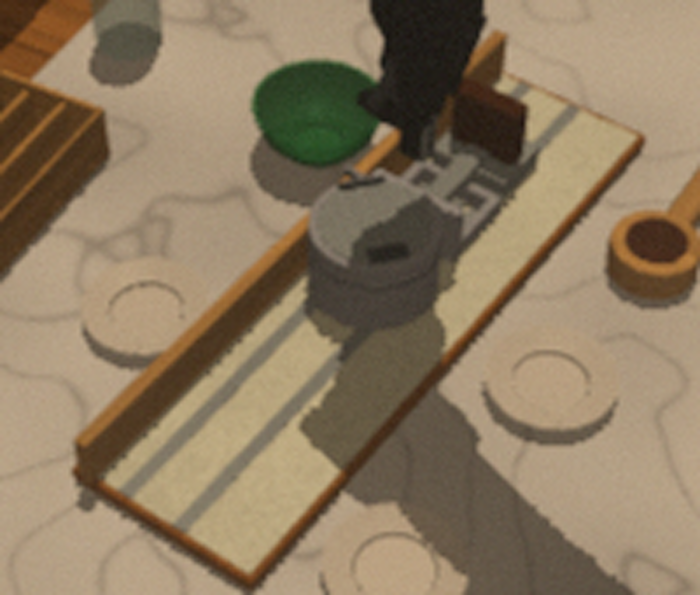

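Run:
```python
from h import *
s=ctrl.read_state();p=ctrl.get_image('wrist')
show(p,s,{'tinR':(346.7,250,79),'tinL':(174.5,243,79),'plate':(347.2,253,65),'plateTop':(347.5,177,65),'ptr':(346.7,150,61),'mkL':(343.5,150,54),'hL':(487,195,89),'hR':(549,215,89)})
p=ctrl.get_image('scene');cv2.imwrite('pics/c13z.png',cv2.resize(cv2.cvtColor(p['image'],cv2.COLOR_RGB2BGR)[220:300,210:340],None,fx=6,fy=6,interpolation=cv2.INTER_CUBIC))
```

```text
tinR [[ 12.4 -54.2]]
tinL [[16.6 42.8]]
plate [[  5.3 -55.5]]
plateTop [[ 50.  -54.9]]
ptr [[ 64.6 -54.6]]
mkL [[ 63.9 -53.3]]
hL [[  46.3 -127.3]]
hR [[  36.2 -170.1]]
```

View pics/c13z.png

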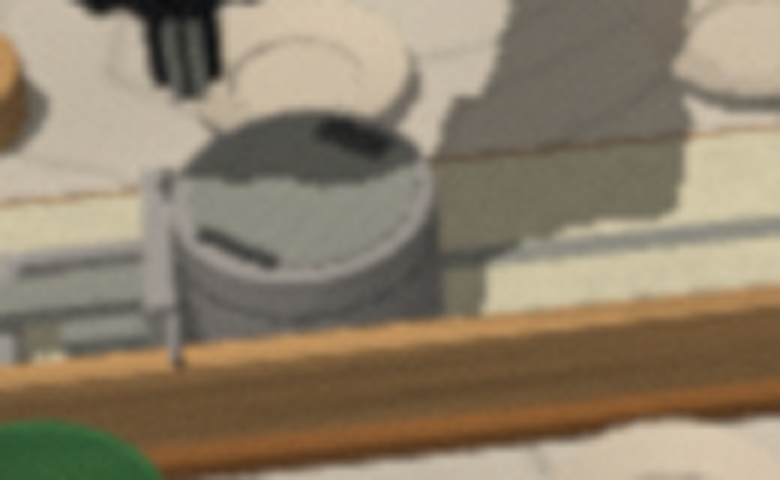

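Run:
```python
from h import *
s=ctrl.read_state();p=ctrl.get_image('wrist');save(p,'w14')
show(p,s,{'tinTop':(253.6,164,79),'tinTop2':(260,164,79),'railIn':(253.6,158,54),'railInR':(400,156.5,54),'tinBot':(255,328,79)})
i=cv2.imread('pics/w14.png')[130:200,200:320]; cv2.imwrite('pics/w14z.png',cv2.resize(i,None,fx=6,fy=6,interpolation=cv2.INTER_CUBIC))
```

```text
tinTop [[59.5 -6. ]]
tinTop2 [[59.4 -9.4]]
railIn [[59.9 -1.6]]
railInR [[ 60.7 -86.5]]
tinBot [[-37.7  -0.5]]
```

View pics/w14z.png

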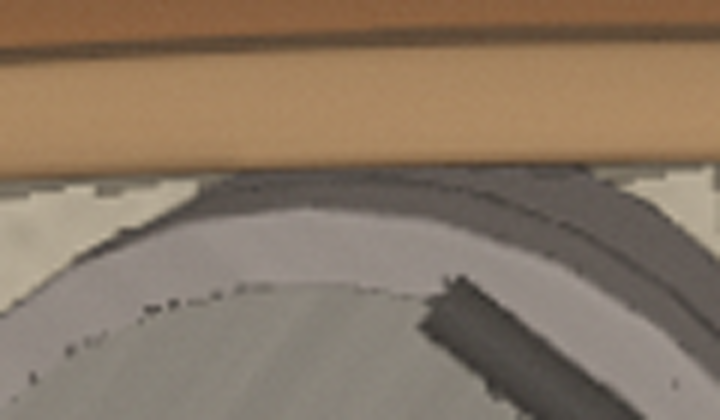

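```bash
python3 -c "
from cell import ctrl
print(ctrl.finish_job(), ctrl.read_state()['clock'])"
```

```text
the job is handed in; nothing more can be done
the job is handed in; nothing more can be done
```

I carried out all the steps in the order asked and handed the job in at about 26 s. I know of no failed check, but no verdict was given.

**Stop:** I gripped only the handle and drew the stop back to about 20 mm past the mark. I then pushed it towards the tin until it was on the mark, relaxed the arm and let go. From above it looked within about 0.5 mm.

**Tin:** With closed fingers I nudged it against the rail (about 5 N), then pushed it along the rail. At the stop the force rose from about 3 N to 6 N without any further movement. That is well below the 14 N the carrier needs to move.

**Last checks, with the arm clear:**

| Check | Measured |
|---|---|
| Stop pointer against middle of mark | tray y −54.6 against −54.8 |
| Tin rim against stop face | about 1 mm apart in the picture, within measuring error; the force showed contact |
| Tin rim against rail face | tray x 59.5 against 59.9 |

- **Tin position:** the networks disagreed on it by a few millimetres (tray y −7.1 and −0.6). I relied on the force and my own pixel measurements instead.
- **Slack:** I did not measure it again at the end. It should still be taken up, because after the final forward push the handle moved only about 0.2 mm as I relaxed the arm and let go, and the tin pushed with only 6 N.
- **Bystanders:** I saw no sign that anything else was touched.

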